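Release a test stub from a push-fit fitting and rack it

TASK

The steel test stub is locked in the push-fit fitting on the valve block: press the fitting's release ring gently down with the fingertips to near the end of its spring travel, grip the stub while the ring is held down, and pull it straight up and out. Then lower the stub gently, foot first, into the free hole of the grey rack until it is fully home, and let go. Never force the ring or pull hard on a stub that is still locked, do not drop the stub on the bench, and leave the other things where they are.

Things in the scene. Friction and masses are not known exactly. Their poses are not given: they have to be found in the camera images.
- valve_block: Aluminium valve block fixed to the bench, 80 x 140 x 50 mm (x, y, z), origin at the centre of its underside, z up. A brass push-fit fitting (40 mm across, its rim 84 mm above the bench) stands on its top at y = +32 mm in the block's frame; two low plugs (at most 22 mm high) stand on the other half of the top.
- ring_nominal (a point): Nominal centre of the top of the fitting's grey release ring, on its vertical axis, 102 mm above the bench; fixed to the block, it does not move with the ring. Ring: flat collar round the stub, 42 mm outside, 23 mm inside diameter, 4 mm thick, underside clear of the brass. The real ring stands up to 6 mm higher or lower than this (unknown, differs each time): find it by feel.
- fitting_rim (a point): Centre of the brass fitting's rim, on the same axis, 84 mm above the bench. The ring goes down towards it on a spring: 4 N starts it, 1 N more per mm, hard stop after 8 mm (12 N). Over 25 N on ring, fitting or block is too much.
- jaws (a point): Four hidden jaws on the same axis, 59 mm above the bench, locked in the stub's groove. They let go while the ring is over 3 mm down and close as it comes back. The stub is free once it has risen 2.5 mm with jaws open: press the ring 6 to 8 mm, close the fingers on the stub, tips still on the ring, then lift; the ring follows the tips up and stays down long enough.
- stub_center (a point): Centre, half-way up, of the steel test stub: a plain upright round bar 20 mm in diameter and 100 mm long, 120 to 195 g; z along its length, up. Near its foot is a locking groove (13 mm diameter, 6 to 12 mm above the foot). At the start it stands in the fitting, its foot 50 mm above the bench, with 42 to 54 mm showing above the ring; it has 1.5 mm of play all round in the fitting.
- rack: Grey plastic rack fixed to the bench, 70 x 150 x 40 mm (x, y, z), origin at the centre of its underside, z up. Two steel stubs like the test stub are fixed in it at y = 0 and y = +50 mm, standing 62 mm above its top; the free hole is at y = -45 mm.
- rack_hole (a point): Centre of the mouth of the rack's free hole, level with the rack's top (40 mm above the bench); x and y along the rack's axes, z up. The hole is 25 mm in diameter and 30 mm deep: with its foot on the hole's floor the stub's centre is 20 mm above this point.
- lock_ring: Bystander, to be left alone: brass ring lying flat, 34 mm across, 12 mm high; origin at its underside
- elbow: Bystander, to be left alone: small brass elbow fitting, 32 mm high; origin at its underside
- wrench: Bystander, to be left alone: steel open-ended wrench lying flat; origin at its underside
- screwdriver: Bystander, to be left alone: screwdriver lying flat; origin at its underside
- oil_can: Bystander, to be left alone: white plastic bottle, 52 mm across, 120 mm tall; origin at its underside
- dial_gauge: Bystander, to be left alone: dark round gauge lying flat, 58 mm across, 26 mm high; origin at its underside
- end_cap: Bystander, to be left alone: steel and brass end cap, 32 mm across, 30 mm high; origin at its underside
Mind the look-alikes: they are no part of the job. What is meant by the part that bears stub_center is not purple, and is the smaller of those in its own colour.

How it is judged:
On the way, in this order (a step that is already met when the one before it is completed fails the run):
1. the fingers press the release ring down with more than 6 N while the stub is still seated (contact force between the fingers and valve_block above 6 N and z of stub_center in the frame of valve_block below 0.104 m), for 0.2 s.
2. the stub is drawn clear of the fitting, held upright (its foot above the ring) (z of stub_center in the frame of valve_block above 0.162 m and angle between stub_center's own z axis and vertical below 0.35 rad and contact force between the fingers and stub above 0.5 N), for 0.1 s.
At the end, for the whole second after the job is handed in: The stub stands in the rack's free hole, foot on the hole's floor: its centre within 6 mm of the hole's axis and 16 to 23.5 mm above the mouth, within 7 degrees of the hole's axis, at rest and released (horizontal distance between stub_center and rack_hole below 0.006 m and z of stub_center in the frame of rack_hole between 0.016 and 0.0235 m and angle between the z axis of stub_center and the z axis of rack_hole, either way round below 0.12 rad and linear speed of stub below 0.01 m/s); the robot touches nothing.
It fails at once if the robot presses the ring, fitting or block with more than 25 N (contact force between any of the arm, the fingers and valve_block above 25 N).
It fails at once if the stub is forced against the fitting with more than 25 N (contact force between stub and valve_block above 25 N).
It fails at once if the stub is forced against the rack with more than 25 N (contact force between stub and rack above 25 N).
It fails at once if the stub is dropped on the bench (height (world z) of stub_center below 0.03 m).
It fails at once if a bystander is moved more than 30 mm (distance of any of lock_ring, elbow, wrench, screwdriver, oil_can, dial_gauge, end_cap from where it was at the start of the episode above 0.03 m).
It also fails if it takes over 72 s, if anything falls off the work surface, if the arm or the gripper's body presses on something with over 40 N, if the wrist force passes 120 N, or if a joint passes its speed limit or range.

ROBOT

A 6-joint arm with a two-finger parallel gripper is mounted at the origin on the work surface. World frame = base frame: x ahead of the robot, y to its left, z up, the work surface at z = 0. Lengths are in m, angles in rad, forces in N, time in s.
With the tool pointing down it reaches from about 0.3 to 0.775 m from the base axis. Payload 14.6 kg.
Tool frame: the origin (TCP) lies at the very end of the fingers, on their centre line; the grasp point (between the pads) lies 19 mm behind it; z points along the fingers, x is the direction in which the jaws open and shut, and the axes are right-handed (so a half turn about z gives the same grasp; the last joint's range is limited). The gripper opens to 94 mm and grips with 3 to 60 N. Pads are 16 mm wide; open, the fingers measure 119 mm over their backs; the gripper's body (75 mm by 177 mm) begins 78 mm behind the grasp point.
Start: joints at [-0.067, 0.3, 1.521, -0, 1.321, -0.067], TCP at [0.55, -0, 0.205] pointing down, gripper open.
Joint ranges: [-3.03, 3.03], [-0.79, 2.21], [0.23, 2.52], [-1.04, 4.18], [0, 3.07], [-2.55, 2.55]. Speed limits (rad/s): [2.22, 2.22, 2.57, 3.14, 3.14, 3.14].

INTERFACE

Orientations are given as [roll, pitch, yaw] about the fixed x, y, z axes, in that order (R = Rz(yaw) Ry(pitch) Rx(roll)).
In Python, from station import ctrl gives the robot as it stands.
- The arm moves only by the shell command python3 -m inch 'ROWS' [FORCE]. ROWS is JSON, one flat list of numbers, 7 for each row, row after row: the shift along the tool's x, y, z in cm, then the turn, a rotation vector about the tool's x, y, z in rad, then the opening, from 0 (shut) to 1 (fully open). In form: [tx, ty, tz, wx, wy, wz, claw, tx, ty, tz, wx, wy, wz, claw, ...]. A call has 1 to 20 rows; each row shifts and turns the commanded pose from where the row before left it, along the tool's axes as they then stand; what a row does not reach is not made up. A row lasts 1/8 s, in which the tool goes at most 62.5 mm and 10.7 degrees, less where a joint would pass 70% of its speed; a pose out of reach is approached as far as the arm can. A call is refused whole if a number of a shift passes 6.25 or a number of a turn 0.188, either way. A call with a gripper value outside its range is refused whole. The fingers move at their own pace and stop on an object; FORCE is the grip in N (left out, the last holds). Time passes only in rows, so rows that do not move let the fingers close. It gives the time, the measured TCP pose, the force and the opening at its end, in the units of the state.
- ctrl.get_obs(): the state, without advancing time (a new reading comes with each control period).
- ctrl.camera(name): name is "scene" or "side" or "wrist"; returns (picture, depth): 384x512x3 uint8, red, green, blue; 384x512 float32, m along the optical axis (not along the pixel's ray), 0 where there is no reading.
- ctrl.camera_params(name): a dict with "vertical_fov" (degrees; the focal length in pixels is half the picture's height over the tangent of half this angle, whatever the lens; pixels are square), "cx", "cy" (the principal point, pixels), "camera_from_world" (4x4, takes a point from world to camera coordinates); the wrist camera has in their place "mount" (4x4, takes a point from camera to tool coordinates, whose origin is the TCP and whose axes are the tool frame's). Camera axes: x right, y down, z forward; pixel columns grow to the right and rows downward; lengths in m; the calibration is good to about 2 mm. A picture is of the moment at which its call begins: read the wrist's pose just before it. camera_params takes no time and is no camera call.
- ctrl.hand_in(): hands the job in, once; it reports no verdict.
Trained networks look in the newest picture that a camera, given by its name, has taken for a name from the list of things; names that differ only in an ending like _2 or _b are one class to them, and where a whole thing is asked for, a point or a joint stands for the part that bears it (a point fixed in the world has none). Each returns a list of dicts, best first, with "score" (0 to 1); they miss things now and then, are a little off and sometimes report something else, mostly with a low value. They report only what shows in the picture. A call takes as long as a camera call. They do not tell look-alikes from the thing itself.
- ctrl.spot_in(camera, label): "bbox" ([centre column, centre row, width, height] in pixels, round what is visible of it).
- ctrl.place_of(camera, label): "centre" ([column, row] in pixels: a listed point, or the origin of a listed thing).
The state is a dict: "time_s": time; "qpos": joint angles; "joint_vel": joint speeds; "tau": joint torques, N m; "ee_pos": TCP position; "eef_rot": TCP orientation; "force": force on the tool from outside, world axes, zero at the start; "moment": the same for the moment, N m; "grip_width": finger opening in m.
Only numpy, scipy, OpenCV 4.12 (cv2) and the standard library are available. Lean on these libraries where they do the work, as an engineer would, in place of code of your own. Each camera call takes 0.05 s, during which the arm holds its last target. There are 200 camera calls.

## Working session

There is one attempt and no reset: what is moved stays moved. The work goes in short steps, Python scripts to look and compute and a shell command to move; the robot and the scene stay as the last step left them, time stands still between calls to the robot, and variables do not carry over. Pictures are saved under pics/ and viewed, about 8 in all and at most 12, crops included, and the job is handed in when it is done.

```bash
mkdir -p pics; ls; cat > h.py <<'E'
import numpy as np, cv2
from scipy.spatial.transform import Rotation as R
from station import ctrl
def K(n):
    p=ctrl.camera_params(n); return p, 192/np.tan(np.radians(p["vertical_fov"])/2)
def cam2world(n):
    p,f=K(n)
    if "camera_from_world" in p: return np.linalg.inv(np.array(p["camera_from_world"]))
    o=ctrl.get_obs(); T=np.eye(4); T[:3,:3]=R.from_euler('xyz',o["eef_rot"]).as_matrix(); T[:3,3]=o["ee_pos"]
    return T@np.array(p["mount"])
def ray(n,uv,T=None):
    p,f=K(n); T=cam2world(n) if T is None else T
    d=T[:3,:3]@np.array([(uv[0]-p["cx"])/f,(uv[1]-p["cy"])/f,1]); return T[:3,3],d
def atz(n,uv,z,T=None):
    o,d=ray(n,uv,T); return o+d*(z-o[2])/d[2]
def cloud(n,dep,T=None):
    p,f=K(n); T=cam2world(n) if T is None else T
    v,u=np.mgrid[:384,:512]; c=np.stack([(u-p["cx"])/f*dep,(v-p["cy"])/f*dep,dep],-1)
    return c@T[:3,:3].T+T[:3,3]
E
python3 - <<'E'
from h import *
print(ctrl.get_obs())
for n in("scene","side"):
    a,d=ctrl.camera(n); cv2.imwrite(f"pics/{n}0.png",a[...,::-1]); np.savez(f"{n}0.npz",a=a,d=d)
    print(n,{k:np.round(v,3).tolist() for k,v in ctrl.camera_params(n).items()})
    for l in("ring_nominal","stub_center","rack_hole","rack","valve_block","fitting_rim"):
        for r in ctrl.place_of(n,l)[:5]: print(l,np.round(r["centre"],1),round(r["score"],2))
    for r in ctrl.spot_in(n,"stub_center")[:5]: print("box",np.round(r["bbox"],1),round(r["score"],2))
i=np.hstack([cv2.imread("pics/scene0.png"),cv2.imread("pics/side0.png")])
E
```

```text
pics
{'time_s': 0.0, 'qpos': array([-6.65973643e-02,  3.00447287e-01,  1.52161009e+00,  1.90798954e-05,
        1.32068542e+00, -6.66175300e-02]), 'joint_vel': array([-1.44977482e-04,  9.12037780e-04,  2.57546406e-04, -2.14113439e-04,
       -9.62885227e-05, -1.10676545e-03]), 'tau': array([-1.53750298e-03, -5.31805658e+01, -3.52735734e+01,  7.07558286e-02,
        2.43994006e-02, -4.79655944e-05]), 'ee_pos': array([5.49729282e-01, 2.15861063e-05, 2.04887117e-01]), 'eef_rot': array([-3.14149765e+00,  1.14636735e-03,  1.54869490e-05]), 'force': array([-0.01494109, -0.16924505, -0.24276627]), 'moment': array([-0.01384883,  0.02244144, -0.01543832]), 'grip_width': 0.09383385049453337}
scene {'vertical_fov': 54.681, 'cx': 259.233, 'cy': 186.273, 'camera_from_world': [[0.651, 0.759, -0.007, -0.411], [0.516, -0.449, -0.73, -0.232], [-0.557, 0.471, -0.684, 1.424], [0.0, 0.0, 0.0, 1.0]]}
ring_nominal [295.8 146.3] 0.59
stub_center [265.5 144.7] 0.65
stub_center [311.5 148.1] 0.45
stub_center [296.6 146.8] 0.44
rack_hole [175.7 227.5] 0.96
rack [194.4 226.4] 0.9
valve_block [287.1 172.8] 0.73
fitting_rim [290.5 150.4] 0.82
box [266.9 146.9   9.9  35.9] 0.62
box [310.9 146.8   6.4  24.3] 0.51
box [231.1 197.6   8.6   9.1] 0.45
side {'vertical_fov': 46.396, 'cx': 254.378, 'cy': 187.213, 'camera_from_world': [[0.747, -0.665, 0.009, -0.458], [-0.455, -0.521, -0.722, 0.358], [0.484, 0.535, -0.692, 0.813], [0.0, 0.0, 0.0, 1.0]]}
ring_nominal [175.1 151.1] 0.77
ring_nominal [258.4 216.6] 0.53
ring_nominal [223.4 243.3] 0.45
stub_center [149.7 189.5] 0.86
stub_center [159.1 153.4] 0.54
stub_center [173.9 156.5] 0.42
rack_hole [289.  278.5] 0.97
rack [274.1 280.4] 0.95
rack [218.8 243.7] 0.72
valve_block [183.4 190.8] 0.88
fitting_rim [174.7 159.2] 0.74
box [147.7 192.3  17.6  46.4] 0.71
box [156.2 154.8  10.2  32.6] 0.69
box [174.1 149.4   8.4  22.6] 0.49
```

```bash
python3 - <<'E'
import cv2
a=cv2.imread("pics/scene0.png")[80:300,90:390]; cv2.imwrite("pics/s1.png",cv2.resize(a,(800,587),interpolation=2))
a=cv2.imread("pics/side0.png")[100:350,90:400]; cv2.imwrite("pics/d1.png",cv2.resize(a,(744,600),interpolation=2))
E
```

```text
(no output)
```

View pics/s1.png

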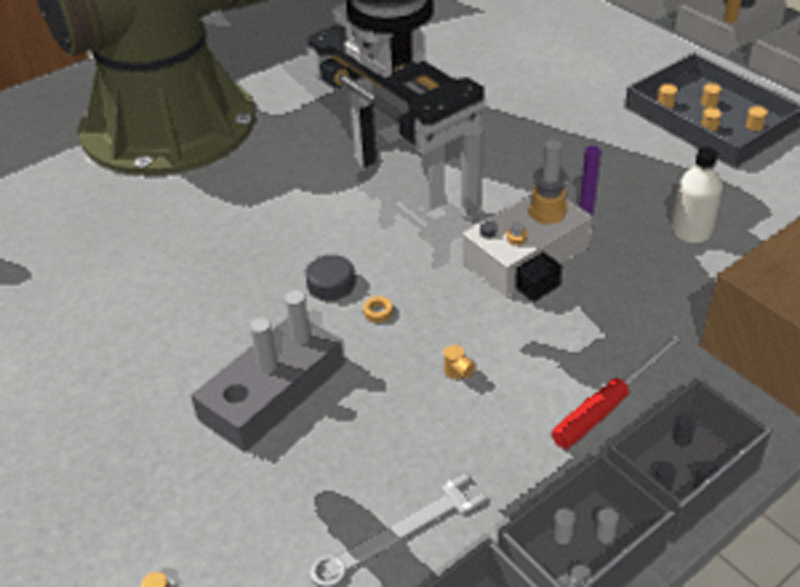

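View pics/d1.png

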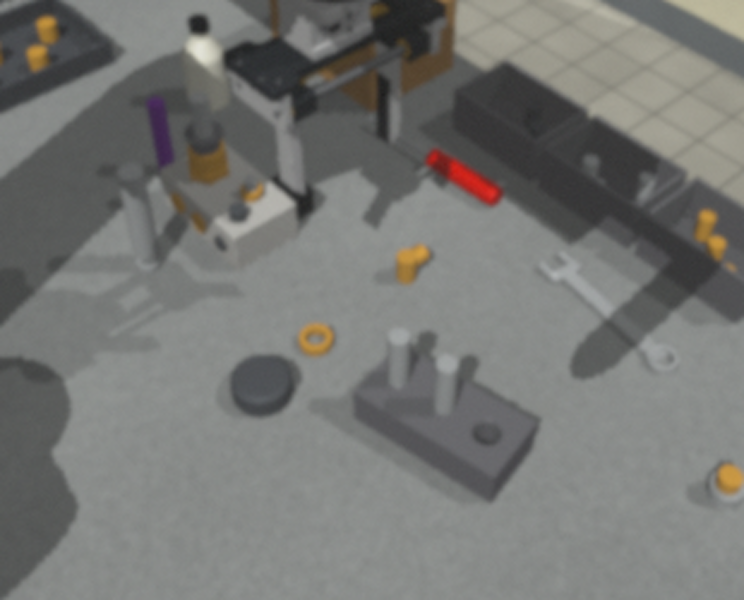

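The scene crop shows the valve block (crop ~530,245) with the brass fitting, and a grey stub in it at crop (552,160), which is scene px (297,140). The free rack hole is at crop (236,393).

Candidates for the stub:
- **Grey bar in the fitting:** scene (297,140), side (174,150).
- **Larger grey bar on the bench:** scene (267,147), side (148,190).
- **Purple bar:** scene (311,147), side (156,155).

The one meant is the bar in the fitting, because it is grey and the smaller of the two greys. I'll triangulate next and confirm it from the wrist camera.

```bash
python3 - <<'E'
from h import *
def tri(u,v):
    o1,d1=ray("scene",u);o2,d2=ray("side",v)
    s=np.linalg.lstsq(np.stack([d1,-d2],1),o2-o1,rcond=None)[0]
    a,b=o1+s[0]*d1,o2+s[1]*d2; return np.round((a+b)/2,4),round(np.linalg.norm(a-b),4)
print("ring",atz("scene",(295.8,146.3),.102),atz("side",(175.1,151.1),.102))
print("rim",atz("scene",(290.5,150.4),.084),atz("side",(174.7,159.2),.084))
print("hole",atz("scene",(175.7,227.5),.04),atz("side",(289,278.5),.04))
print("rack",atz("scene",(194.4,226.4),.0),atz("side",(274.1,280.4),.0))
print("block",atz("scene",(287.1,172.8),.0),atz("side",(183.4,190.8),.0))
print("big grey",tri((266.9,146.9),(147.7,192.3)),"purple",tri((310.9,146.8),(156.2,154.8)))
for n in("scene","side"):
    z=np.load(f"{n}0.npz");P=cloud(n,z["d"])
    for nm,c,r,z0,z1 in(("blocktop",(.68,.02),.13,.045,.056),("stubtop",(.68,.05),.1,.115,.165),("rack",(.42,-.16),.13,.03,.045)):
        m=(z["d"]>0)&(np.hypot(P[...,0]-c[0],P[...,1]-c[1])<r)&(P[...,2]>z0)&(P[...,2]<z1)
        q=P[m]
        if len(q)>5: print(n,nm,len(q),q.mean(0).round(4),q.min(0).round(3),q.max(0).round(3), np.round(cv2.minAreaRect((q[:,:2]*1000).astype(np.float32))[0:3],1) if 0 else cv2.minAreaRect((q[:,:2]*1000).astype(np.float32)))
    for l in("oil_can","dial_gauge","elbow","lock_ring"):
        r=ctrl.place_of(n,l)[:1]
        if r: print(n,l,round(r[0]["score"],2),atz(n,r[0]["centre"],0).round(3))
E
```

```text
ring [0.54642204 0.22309967 0.102     ] [0.55400993 0.23715558 0.102     ]
rim [0.53435711 0.21315384 0.084     ] [0.5457264  0.23043178 0.084     ]
hole [ 0.53498912 -0.2133503   0.04      ] [ 0.53225568 -0.19984831  0.04      ]
rack [ 5.32423127e-01 -1.57905150e-01 -1.11022302e-16] [ 5.25680975e-01 -1.63824582e-01  1.11022302e-16]
block [ 5.37698068e-01  2.00340240e-01 -1.11022302e-16] [0.53909059 0.19734384 0.        ]
big grey (array([0.4415, 0.1977, 0.0547]), np.float64(0.0041)) purple (array([0.5363, 0.3087, 0.0532]), np.float64(0.0027))
scene rack 538 [ 0.5209 -0.1654  0.0386] [ 0.482 -0.244  0.03 ] [ 0.55  -0.086  0.045] ((522.2706298828125, -163.01486206054688), (60.020652770996094, 153.80247497558594), 11.85307502746582)
scene oil_can 0.65 [ 0.511 -0.007 -0.   ]
scene dial_gauge 0.62 [ 0.427 -0.007  0.   ]
scene elbow 0.7 [ 0.436 -0.027  0.   ]
scene lock_ring 0.69 [ 0.669 -0.376  0.   ]
side rack 1298 [ 0.5103 -0.1638  0.0391] [ 0.475 -0.244  0.03 ] [ 0.549 -0.087  0.045] ((521.0853881835938, -164.35157775878906), (63.558082580566406, 150.4991455078125), 12.102598190307617)
side oil_can 0.75 [ 0.648  0.373 -0.   ]
side dial_gauge 0.65 [ 0.429 -0.015  0.   ]
side elbow 0.69 [ 0.628 -0.01   0.   ]
side lock_ring 0.59 [ 0.508 -0.004  0.   ]
```

```bash
python3 -m inch '[0,0,-2.5,0,0,0,1, 0,0,-2.5,0,0,0,1, 0,-2,-1,0,0,0,1, 0,-2.5,0,0,0,0,1, 0,-2.5,0,0,0,0,1, 0,-2.5,0,0,0,0,1, 0,-2.5,0,0,0,0,1, 0,-2.5,0,0,0,0,1, 0,-2.5,0,0,0,0,1, 0,-2.5,0,0,0,0,1, 0,-2,0,0,0,0,1, 0,0,0,0,0,0,1, 0,0,0,0,0,0,1, 0,0,0,0,0,0,1]'
python3 - <<'E'
from h import *
T=cam2world("wrist"); print(np.round(ctrl.get_obs()["ee_pos"],4))
a,d=ctrl.camera("wrist"); np.savez("w1.npz",a=a,d=d,T=T); print(T.round(3).tolist())
cv2.imwrite("pics/w1.png",cv2.resize(a[...,::-1],(800,600),interpolation=2))
for l,z in(("ring_nominal",.102),("stub_center",.1),("fitting_rim",.084),("valve_block",0)):
    for r in ctrl.place_of("wrist",l)[:3]: print(l,np.round(r["centre"],1),round(r["score"],2),atz("wrist",r["centre"],z,T).round(4))
P=cloud("wrist",d,T)
for z0,z1 in((.046,.055),(.09,.112),(.135,.17)):
    m=(d>0)&(np.hypot(P[...,0]-.54,P[...,1]-.205)<.085)&(P[...,2]>z0)&(P[...,2]<z1); q=P[m]
    if len(q)>5: print(z0,len(q),q.mean(0).round(4),q.min(0).round(4),q.max(0).round(4),cv2.minAreaRect((q[:,:2]*1000).astype(np.float32)))
E
```

```text
time_s: 2.95
ee_pos: [0.5501, 0.2143, 0.2655]
eef_rot: [3.142, -0.0, -0.001]
force: [0.6, -0.5, 0.1]
grip_width: 0.0939
[0.5501 0.2143 0.2655]
[[1.0, -0.002, 0.0, 0.551], [-0.001, -0.965, -0.262, 0.291], [0.001, 0.262, -0.965, 0.445], [0.0, 0.0, 0.0, 1.0]]
ring_nominal [245.8 170.9] 0.6 [0.5443 0.2242 0.102 ]
stub_center [171.7 191.2] 0.85 [0.4491 0.1975 0.1   ]
stub_center [248.7 170.7] 0.77 [0.5479 0.224  0.1   ]
stub_center [238.1 103.1] 0.55 [0.5357 0.3051 0.1   ]
fitting_rim [244.5 171.4] 0.9 [0.5422 0.22   0.084 ]
valve_block [244.2 178.5] 0.84 [0.5397 0.1916 0.    ]
0.046 3618 [0.5451 0.194  0.05  ] [0.5048 0.1213 0.0463] [0.5855 0.2607 0.0547] ((545.2589721679688, 191.01478576660156), (139.64456176757812, 80.08402252197266), 89.62083435058594)
0.09 519 [0.5456 0.2282 0.1045] [0.5247 0.2039 0.1   ] [0.5657 0.2442 0.1118] ((545.4044799804688, 224.6252899169922), (38.89685821533203, 40.89891815185547), 80.87194061279297)
0.135 288 [0.5453 0.2246 0.1489] [0.5355 0.2144 0.1356] [0.5552 0.2332 0.1518] ((545.3384399414062, 223.79568481445312), (18.743183135986328, 19.650442123413086), 89.61891174316406)
```

View pics/w1.png

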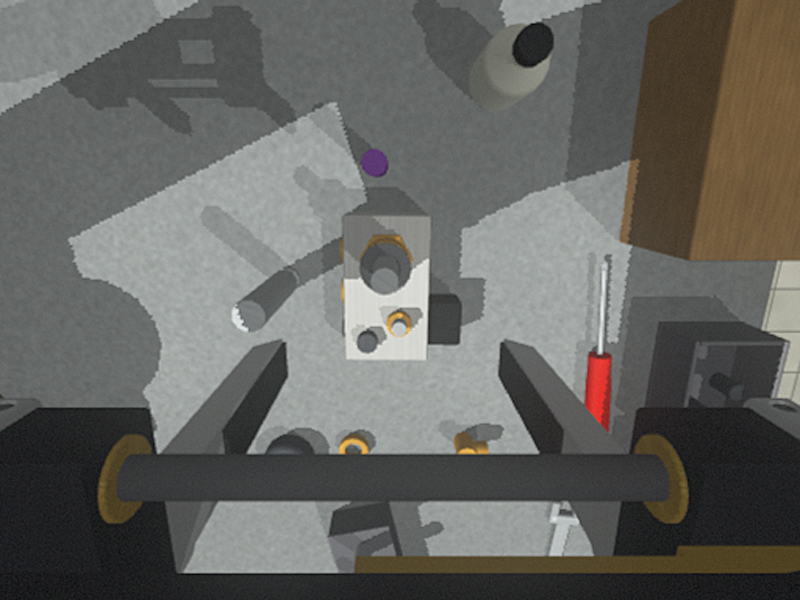

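The wrist view shows the smaller grey stub inside the brass fitting at (385,270). The taller grey bar is at (255,310) and the purple one at (375,162). One enlarged crop will confirm this, while I align above the stub and narrow the fingers.

```bash
python3 -m inch '[-0.24,-0.46,0,0,0,0,0.34, -0.24,-0.46,0,0,0,0,0.34, 0,0,2,0,0,0,0.34, 0,0,2,0,0,0,0.34, 0,0,2,0,0,0,0.34, 0,0,2,0,0,0,0.34, 0,0,1.2,0,0,0,0.34, 0,0,0,0,0,0,0.34, 0,0,0,0,0,0,0.34, 0,0,0,0,0,0,0.34, 0,0,0,0,0,0,0.34]' 10
python3 - <<'E'
from h import *
z=np.load("w1.npz"); c=z["a"][90:240,140:300,::-1]
T=cam2world("wrist"); o=ctrl.get_obs(); a,d=ctrl.camera("wrist"); np.savez("w2.npz",a=a,d=d,T=T)
b=a[100:350,120:390,::-1]
cv2.imwrite("pics/w2.png",np.hstack([cv2.resize(c,(400,375),interpolation=2),cv2.resize(b,(400,375),interpolation=2)]))
P=cloud("wrist",d,T); print(o["ee_pos"].round(4),o["grip_width"])
m=(d>0)&(np.hypot(P[...,0]-.5453,P[...,1]-.2238)<.014)&(P[...,2]>.145)&(P[...,2]<.155); q=P[m]
if len(q)>9: print(len(q),q.mean(0).round(4),q.min(0).round(4),q.max(0).round(4))
E
```

```text
time_s: 4.58
ee_pos: [0.5453, 0.2242, 0.1739]
eef_rot: [-3.141, -0.001, -0.0]
force: [0.3, -0.2, 0.5]
grip_width: 0.032
[0.5453 0.2242 0.1739] 0.03195183910944072
502 [0.545  0.2243 0.1497] [0.5357 0.2142 0.1451] [0.5545 0.2333 0.1516]
```

View pics/w2.png

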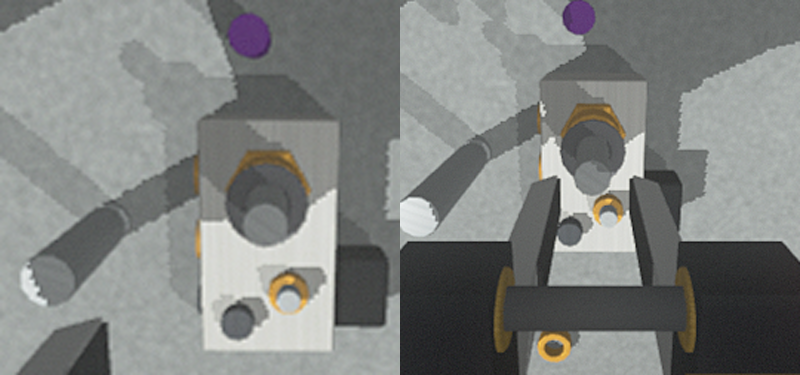

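Crop confirmed: the short grey bar stands through the release ring in the brass fitting, centred between the fingers. I'll descend around it, then feel for the ring.

```bash
python3 -m inch '[0,0,1.5,0,0,0,0.32, 0,0,1.5,0,0,0,0.31, 0,0,1.5,0,0,0,0.31, 0,0,1.4,0,0,0,0.31, 0,0,0,0,0,0,0.31, 0,0,0,0,0,0,0.31, 0,0,0,0,0,0,0.31]'
python3 -m inch '[0,0,0.1,0,0,0,0.31, 0,0,0.1,0,0,0,0.31, 0,0,0,0,0,0,0.31]'
```

```text
time_s: 5.5
ee_pos: [0.5455, 0.2243, 0.115]
eef_rot: [-3.141, -0.001, 0.0]
force: [-0.4, -0.1, -0.1]
grip_width: 0.0294
time_s: 5.88
ee_pos: [0.5451, 0.2242, 0.1124]
eef_rot: [3.142, 0.0, -0.0]
force: [0.1, 0.2, -0.3]
grip_width: 0.0297
```

```bash
python3 -m inch '[0,0,0.1,0,0,0,0.31, 0,0,0.1,0,0,0,0.31, 0,0,0,0,0,0,0.31]'
```

```text
time_s: 6.25
ee_pos: [0.5452, 0.2242, 0.1103]
eef_rot: [3.142, 0.0, 0.0]
force: [0.0, -0.5, 0.3]
grip_width: 0.0292
```

```bash
for i in 1; do python3 -m inch '[0,0,0.1,0,0,0,0.31, 0,0,0.1,0,0,0,0.31, 0,0,0,0,0,0,0.31]'; done
python3 -m inch '[0,0,0.1,0,0,0,0.31, 0,0,0.1,0,0,0,0.31, 0,0,0,0,0,0,0.31]'
```

```text
time_s: 6.62
ee_pos: [0.5451, 0.2242, 0.1083]
eef_rot: [3.142, 0.0, -0.0]
force: [-0.5, 0.3, -0.5]
grip_width: 0.0292
time_s: 7.0
ee_pos: [0.5452, 0.2242, 0.1063]
eef_rot: [3.142, 0.0, 0.0]
force: [1.0, -0.3, -0.2]
grip_width: 0.0292
```

```bash
python3 -m inch '[0,0,0.1,0,0,0,0.31, 0,0,0,0,0,0,0.31]'
python3 -m inch '[0,0,0.1,0,0,0,0.31, 0,0,0,0,0,0,0.31]'
```

```text
time_s: 7.25
ee_pos: [0.5452, 0.2242, 0.1054]
eef_rot: [3.142, 0.0, -0.0]
force: [0.7, -0.6, 0.6]
grip_width: 0.0292
time_s: 7.5
ee_pos: [0.5453, 0.2242, 0.1047]
eef_rot: [-3.141, -0.0, -0.0]
force: [-0.8, -0.1, 3.9]
grip_width: 0.0292
```

```bash
python3 -m inch '[0,0,0.1,0,0,0,0.31, 0,0,0,0,0,0,0.31]'
```

```text
time_s: 7.75
ee_pos: [0.5452, 0.2242, 0.1036]
eef_rot: [-3.141, -0.0, 0.0]
force: [-1.7, 0.1, 4.7]
grip_width: 0.0289
```

```bash
python3 -m inch '[0,0,0.1,0,0,0,0.31, 0,0,0.1,0,0,0,0.31, 0,0,0.1,0,0,0,0.31, 0,0,0.1,0,0,0,0.31, 0,0,0,0,0,0,0.31]'
```

```text
time_s: 8.38
ee_pos: [0.5453, 0.2242, 0.0999]
eef_rot: [-3.141, -0.0, 0.0]
force: [-3.1, -0.5, 8.2]
grip_width: 0.0292
```

```bash
python3 -m inch '[0,0,0.1,0,0,0,0.31, 0,0,0.1,0,0,0,0.31, 0,0,0.05,0,0,0,0.31, 0,0,0,0,0,0,0.31, 0,0,0,0,0,0,0.31]'
```

```text
time_s: 9.0
ee_pos: [0.5453, 0.2242, 0.0977]
eef_rot: [-3.141, -0.001, 0.0]
force: [-4.3, -1.9, 10.5]
grip_width: 0.0294
```

```bash
python3 -m inch '[0,0,0,0,0,0,0, 0,0,0,0,0,0,0, 0,0,0,0,0,0,0, 0,0,0,0,0,0,0, 0,0,0,0,0,0,0, 0,0,0,0,0,0,0]' 25
```

```text
time_s: 9.75
ee_pos: [0.5457, 0.2244, 0.098]
eef_rot: [-3.141, -0.002, -0.0]
force: [-1.8, 0.4, 10.9]
grip_width: 0.0194
```

```bash
python3 -m inch '[0,0,-0.1,0,0,0,0, 0,0,-0.1,0,0,0,0, 0,0,-0.1,0,0,0,0]'
```

```text
time_s: 10.12
ee_pos: [0.5457, 0.2244, 0.1005]
eef_rot: [-3.141, -0.002, -0.0]
force: [-0.4, 1.2, 5.0]
grip_width: 0.0193
```

```bash
python3 -m inch '[0,0,-0.1,0,0,0,0, 0,0,-0.1,0,0,0,0, 0,0,-0.1,0,0,0,0, 0,0,0,0,0,0,0]'
```

```text
time_s: 10.62
ee_pos: [0.5446, 0.2242, 0.1024]
eef_rot: [3.141, 0.002, 0.0]
force: [-3.7, 0.8, -0.9]
grip_width: 0.0194
```

```bash
python3 -m inch '[0,0,0,0,0,0,0, 0,0,0,0,0,0,0]'
python3 - <<'E'
from h import *
n="scene"; a,d=ctrl.camera(n); cv2.imwrite("pics/x.png",cv2.resize(a[90:210,220:380,::-1],(800,600),interpolation=2))
E
```

```text
time_s: 10.88
ee_pos: [0.5447, 0.2242, 0.1025]
eef_rot: [3.141, 0.001, 0.0]
force: [-3.9, 1.6, -3.8]
grip_width: 0.0197
```

View pics/x.png

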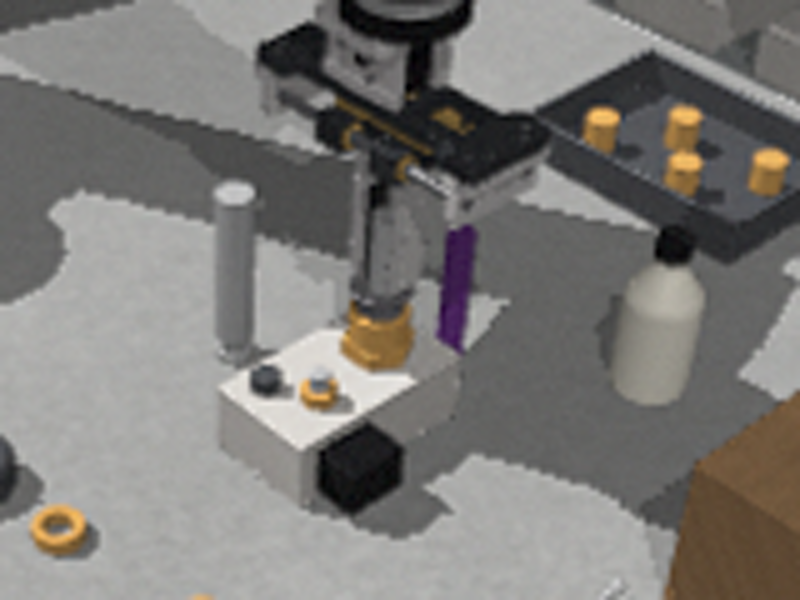

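```bash
python3 -m inch '[0,0,-0.03,0,0,0,0, 0,0,0,0,0,0,0, 0,0,0,0,0,0,0]'
```

```text
time_s: 11.3
ee_pos: [0.5447, 0.2242, 0.1028]
eef_rot: [3.141, 0.001, 0.0]
force: [-4.4, 1.2, -4.8]
grip_width: 0.0195
```

```bash
python3 -m inch '[0,0,-0.05,0,0,0,0, 0,0,0,0,0,0,0]'
```

```text
time_s: 11.55
ee_pos: [0.5448, 0.2242, 0.1035]
eef_rot: [3.141, 0.001, -0.0]
force: [-5.1, 1.9, -3.9]
grip_width: 0.0198
```

```bash
python3 -m inch '[0,0,-0.1,0,0,0,0, 0,0,0,0,0,0,0]'
```

```text
time_s: 11.8
ee_pos: [0.5448, 0.2242, 0.1046]
eef_rot: [3.141, 0.001, -0.0]
force: [-5.9, 1.6, -3.8]
grip_width: 0.0197
```

```bash
python3 -m inch '[-0.06,0,-0.1,0,0,0,0, 0,0,-0.1,0,0,0,0, 0,0,0,0,0,0,0]'
```

```text
time_s: 12.18
ee_pos: [0.5446, 0.2242, 0.1069]
eef_rot: [3.142, 0.0, 0.0]
force: [-3.6, 1.9, -3.8]
grip_width: 0.0199
```

```bash
python3 -m inch '[-0.05,0.02,-0.2,0,0,0,0, 0,0,-0.2,0,0,0,0, 0,0,-0.2,0,0,0,0, 0,0,-0.2,0,0,0,0, 0,0,-0.2,0,0,0,0, 0,0,0,0,0,0,0]'
python3 - <<'E'
from h import *
a,d=ctrl.camera("scene"); cv2.imwrite("pics/x2.png",cv2.resize(a[100:190,250:340,::-1],(600,600),interpolation=2))
E
```

```text
time_s: 12.92
ee_pos: [0.5442, 0.224, 0.117]
eef_rot: [-3.141, -0.0, 0.0]
force: [-0.3, 0.3, -2.5]
grip_width: 0.0198
```

View pics/x2.png

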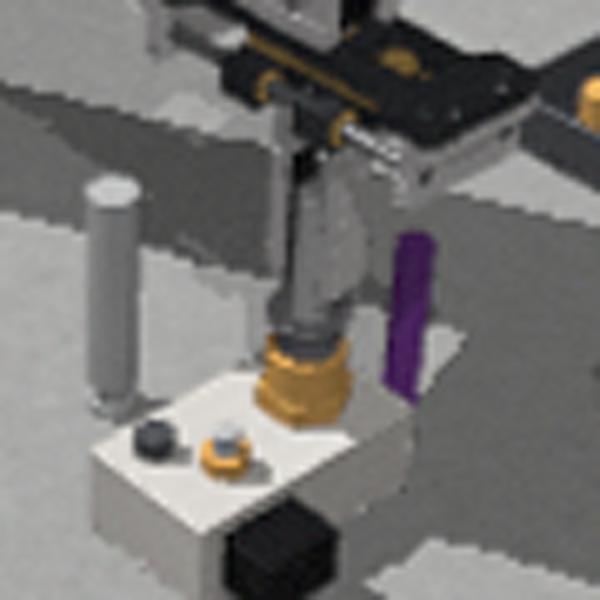

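The vertical and lateral forces are small and the tips are off the ring, so the stub appears to be sliding out freely. I'll lift clear.

```bash
python3 -m inch '[0,0,-0.5,0,0,0,0, 0,0,-0.5,0,0,0,0, 0,0,-0.5,0,0,0,0, 0,0,-0.5,0,0,0,0, 0,0,-0.5,0,0,0,0, 0,0,-0.5,0,0,0,0, 0,0,-0.5,0,0,0,0, 0,0,-0.5,0,0,0,0, 0,0,-0.7,0,0,0,0, 0,0,-0.7,0,0,0,0, 0,0,-1,0,0,0,0, 0,0,-1,0,0,0,0, 0,0,-1,0,0,0,0, 0,0,-1,0,0,0,0, 0,0,-1,0,0,0,0, 0,0,0,0,0,0,0, 0,0,0,0,0,0,0]'
python3 - <<'E'
from h import *
a,d=ctrl.camera("scene"); cv2.imwrite("pics/x3.png",cv2.resize(a[70:190,230:350,::-1],(600,600),interpolation=2))
print(ctrl.get_obs()["force"].round(1))
b,d=ctrl.camera("side"); cv2.imwrite("pics/x3.png",np.hstack([cv2.resize(q,(400,400),interpolation=2) for q in(a[70:190,230:350,::-1],b[60:220,110:270,::-1])]))
E
```

```text
time_s: 15.1
ee_pos: [0.544, 0.2239, 0.2204]
eef_rot: [3.141, 0.001, -0.0]
force: [-0.1, -0.0, -2.1]
grip_width: 0.0194
[ 0.1 -0.2 -1.8]
```

View pics/x3.png

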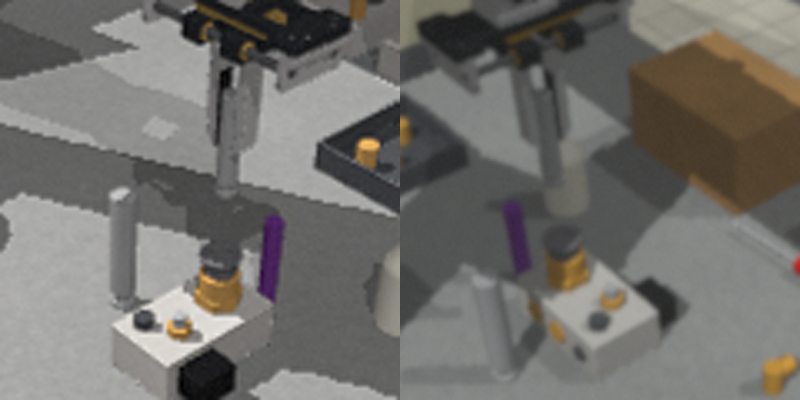

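The stub is out and hangs upright: foot with groove visible at crop (228,190), ring back up below it. Next I'll carry it to the rack and look at the hole with the wrist camera from slightly beyond.

```bash
python3 -m inch '[0,1,0,0,0,0,0, 0,2,0,0,0,0,0, 0,2.8,0,0,0,0,0, -0.1,2.8,0,0,0,0,0, -0.1,2.8,0,0,0,0,0, -0.1,2.8,0,0,0,0,0, -0.1,2.8,0,0,0,0,0, -0.1,2.8,0,0,0,0,0, -0.1,2.8,0,0,0,0,0, -0.1,2.8,0,0,0,0,0, -0.1,2.8,0,0,0,0,0, -0.1,2.8,0,0,0,0,0, -0.1,2.8,0,0,0,0,0, -0.1,2.8,0,0,0,0,0, -0.1,2.8,0,0,0,0,0, -0.1,2.8,0,0,0,0,0, 0,2.8,0,0,0,0,0, 0,2,0,0,0,0,0, 0,1,0,0,0,0,0, 0,0,0,0,0,0,0]'
python3 -m inch '[0,0,0,0,0,0,0, 0,0,0,0,0,0,0, 0,0,0,0,0,0,0]'
python3 - <<'E'
from h import *
T=cam2world("wrist"); o=ctrl.get_obs(); a,d=ctrl.camera("wrist"); np.savez("w3.npz",a=a,d=d,T=T)
cv2.imwrite("pics/w3.png",cv2.resize(a[...,::-1],(800,600),interpolation=2))
for l,z in(("rack_hole",.04),("rack",0)):
    for r in ctrl.place_of("wrist",l)[:3]: print(l,np.round(r["centre"],1),round(r["score"],2),atz("wrist",r["centre"],z,T).round(4))
P=cloud("wrist",d,T)
m=(d>0)&(np.hypot(P[...,0]-.522,P[...,1]+.164)<.1)&(P[...,2]>.036)&(P[...,2]<.045); q=P[m]
print(len(q),q.mean(0).round(4),cv2.minAreaRect((q[:,:2]*1000).astype(np.float32)))
m=(d>0)&(np.hypot(P[...,0]-.532,P[...,1]+.207)<.025)&(P[...,2]<.03); q=P[m]
print("hole floor",len(q), len(q)and cv2.minEnclosingCircle((q[:,:2]*1000).astype(np.float32)),len(q)and q.mean(0))
for n in("scene","side"):
    ctrl.camera(n)
    for r in ctrl.place_of(n,"rack_hole")[:2]: print(n,r["score"],atz(n,r["centre"],.04).round(4))
E
```

```text
time_s: 17.7
ee_pos: [0.5309, -0.2563, 0.2206]
eef_rot: [-3.141, 0.0, -0.001]
force: [1.1, -0.5, -2.5]
grip_width: 0.0196
time_s: 18.08
ee_pos: [0.5312, -0.2556, 0.2208]
eef_rot: [3.142, -0.0, 0.001]
force: [-0.5, -0.4, -1.9]
grip_width: 0.0194
rack_hole [252.1 230.5] 0.56 [ 0.5334 -0.3335  0.04  ]
rack [246.3 103.1] 0.71 [ 0.5254 -0.1625  0.    ]
6152 [ 0.5272 -0.1619  0.04  ] ((527.3598022460938, -163.79043579101562), (70.06820678710938, 150.28488159179688), 12.135948181152344)
hole floor 280 ((536.8756103515625, -208.1652069091797), 12.420183181762695) [ 0.53703203 -0.20958405  0.01146552]
scene 0.75 [ 0.5429 -0.2154  0.04  ]
side 0.75 [ 0.53   -0.2021  0.04  ]
side 0.55 [0.5651 0.2676 0.04  ]
```

View pics/w3.png

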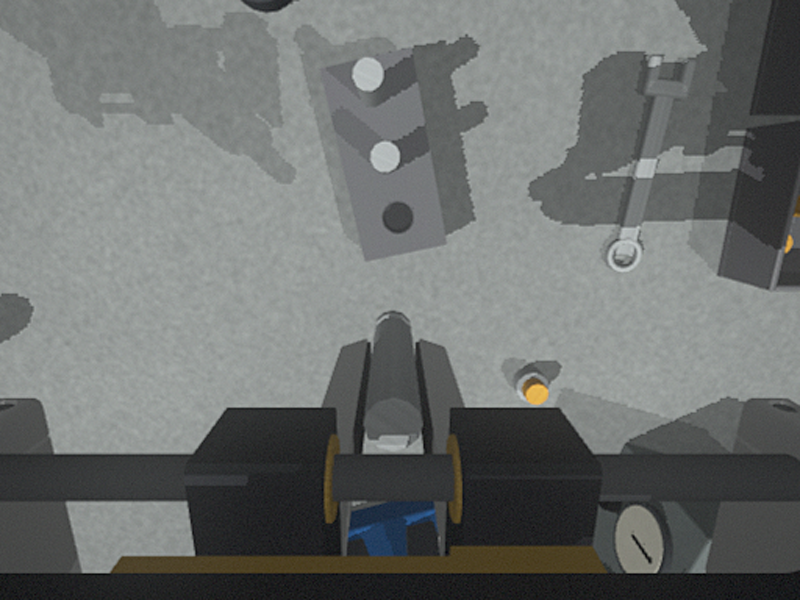

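The wrist view shows the rack with its free hole at (398,217) and the held stub at (393,370). Both are in the same camera frame, so I'll measure the stub's axis against the hole directly.

```bash
python3 - <<'E'
from h import *
z=np.load("w3.npz"); P=cloud("wrist",z["d"],z["T"]); q=P[z["d"]>0]
t=np.array([.5312,-.2556])
q=q[(abs(q[:,0]-t[0])<.0105)&(abs(q[:,1]-t[1])<.03)]
print("top",np.sort(q[q[:,2]>.24][:,2])[::40].round(4)[-8:], "low",q[q[:,2]>.1][:,2].min())
from scipy.optimize import least_squares
s=q[(q[:,2]>.182)&(q[:,2]<.265)]; s=s[s[:,1]>t[1]]
f=lambda p:np.hypot(s[:,0]-p[0]-p[1]*(s[:,2]-.22),s[:,1]-p[2]-p[3]*(s[:,2]-.22))-.01
r=least_squares(f,[t[0],0,t[1],0],loss="soft_l1",f_scale=.001); p=r.x
print(len(s),p.round(4),"rms",np.sqrt((f(p)**2).mean()).round(5),"foot xy",(p[0]-p[1]*.05).round(4),(p[2]-p[3]*.05).round(4))
tp=q[(q[:,2]>.262)]; 
if len(tp): print("topdisc",tp.min(0).round(4),tp.max(0).round(4))
E
```

```text
top [0.3544 0.3545 0.3546 0.3547 0.3548 0.3549 0.3551 0.3556] low 0.1736907224230171
1393 [ 0.5319 -0.0058 -0.2568  0.004 ] rms 0.0011 foot xy 0.5322 -0.257
topdisc [ 0.5207 -0.2663  0.262 ] [ 0.5417 -0.2256  0.3559]
```

```bash
python3 -m inch '[0.1,-0.8,0,0,0,0,0, 0.1,-1.2,0,0,0,0,0, 0.1,-1.2,0,0,0,0,0, 0.1,-1.1,0,0,0,0,0, 0.06,-0.6,0,0,0,0,0, 0,0,1,0,0,0,0, 0,0,2,0,0,0,0, 0,0,2,0,0,0,0, 0,0,2,0,0,0,0, 0,0,2,0,0,0,0, 0,0,2,0,0,0,0, 0,0,1,0,0,0,0, 0,0,0,0,0,0,0, 0,0,0,0,0,0,0, 0,0,0,0,0,0,0]'
python3 - <<'E'
from h import *
v=[ctrl.camera(n)[0] for n in("scene","side")]
cv2.imwrite("pics/h1.png",np.hstack([cv2.resize(q[...,::-1],(400,400),interpolation=2) for q in(v[0][150:270,130:250],v[1][190:310,230:350])]))
o=ctrl.get_obs(); print(o["ee_pos"].round(4),o["force"].round(1))
E
```

```text
time_s: 20.3
ee_pos: [0.536, -0.2072, 0.1014]
eef_rot: [3.141, -0.001, -0.0]
force: [-0.5, -0.0, -2.7]
grip_width: 0.0196
[ 0.5358 -0.2071  0.1012] [-0.4  0.3 -2. ]
```

View pics/h1.png

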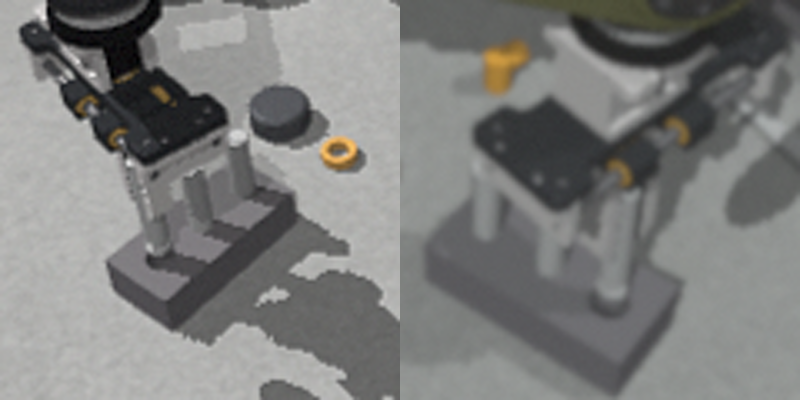

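The foot sits just above the hole, centred in both views: scene crop (158,255), side crop (608,290). Lowering gently.

```bash
python3 -m inch '[0,0,0.3,0,0,0,0, 0,0,0.3,0,0,0,0, 0,0,0.3,0,0,0,0, 0,0,0.2,0,0,0,0, 0,0,0.2,0,0,0,0, 0,0,0.2,0,0,0,0, 0,0,0,0,0,0,0]'
```

```text
time_s: 21.28
ee_pos: [0.5356, -0.207, 0.0856]
eef_rot: [-3.141, 0.0, -0.0]
force: [-0.8, -0.3, -2.8]
grip_width: 0.0195
```

```bash
python3 -m inch '[0,0,0.2,0,0,0,0, 0,0,0.2,0,0,0,0, 0,0,0.2,0,0,0,0, 0,0,0.2,0,0,0,0, 0,0,0,0,0,0,0]'
python3 -m inch '[0,0,0.2,0,0,0,0, 0,0,0.2,0,0,0,0, 0,0,0.2,0,0,0,0, 0,0,0,0,0,0,0]'
```

```text
time_s: 21.9
ee_pos: [0.5356, -0.207, 0.0775]
eef_rot: [-3.141, 0.0, 0.0]
force: [0.1, 0.5, -2.6]
grip_width: 0.02
time_s: 22.4
ee_pos: [0.5356, -0.207, 0.0715]
eef_rot: [-3.141, 0.0, 0.0]
force: [0.1, 0.4, -2.5]
grip_width: 0.0194
```

The foot is in the hole with no side contact.

```bash
python3 -m inch '[0,0,0.2,0,0,0,0, 0,0,0.2,0,0,0,0, 0,0,0.2,0,0,0,0, 0,0,0.2,0,0,0,0, 0,0,0,0,0,0,0]'
python3 -m inch '[0,0,0.1,0,0,0,0, 0,0,0.1,0,0,0,0, 0,0,0,0,0,0,0]'
```

```text
time_s: 23.02
ee_pos: [0.5356, -0.207, 0.0636]
eef_rot: [-3.141, 0.0, -0.0]
force: [0.1, 0.0, -2.4]
grip_width: 0.0196
time_s: 23.4
ee_pos: [0.5357, -0.207, 0.0617]
eef_rot: [-3.142, 0.0, -0.0]
force: [0.1, 0.3, -2.8]
grip_width: 0.0195
```

```bash
python3 -m inch '[0,0,0.1,0,0,0,0, 0,0,0,0,0,0,0]'
```

```text
time_s: 23.65
ee_pos: [0.5357, -0.207, 0.0607]
eef_rot: [-3.142, 0.0, 0.0]
force: [0.0, 0.1, -1.4]
grip_width: 0.0194
```

```bash
python3 -m inch '[0,0,0.05,0,0,0,0, 0,0,0,0,0,0,0]'
python3 -m inch '[0,0,0.05,0,0,0,0, 0,0,0,0,0,0,0]'
```

```text
time_s: 23.9
ee_pos: [0.5357, -0.207, 0.0602]
eef_rot: [3.142, 0.0, -0.0]
force: [0.3, -0.2, -2.0]
grip_width: 0.0197
time_s: 24.15
ee_pos: [0.5357, -0.207, 0.0597]
eef_rot: [-3.142, 0.0, 0.0]
force: [-0.4, -0.2, -1.8]
grip_width: 0.0199
```

```bash
python3 -m inch '[0,0,0.05,0,0,0,0, 0,0,0,0,0,0,0]'
```

```text
time_s: 24.4
ee_pos: [0.5357, -0.207, 0.0592]
eef_rot: [-3.142, 0.0, 0.0]
force: [0.1, -0.5, -1.0]
grip_width: 0.0196
```

```bash
python3 -m inch '[0,0,0.05,0,0,0,0, 0,0,0,0,0,0,0]'
python3 -m inch '[0,0,0.05,0,0,0,0, 0,0,0,0,0,0,0]'
```

```text
time_s: 24.65
ee_pos: [0.5357, -0.207, 0.0587]
eef_rot: [-3.142, 0.0, 0.0]
force: [0.3, 0.3, -1.5]
grip_width: 0.0194
time_s: 24.9
ee_pos: [0.5357, -0.207, 0.0582]
eef_rot: [-3.142, 0.0, -0.0]
force: [-0.6, -0.1, -1.9]
grip_width: 0.0199
```

```bash
python3 -m inch '[0,0,0.05,0,0,0,0, 0,0,0,0,0,0,0]'
```

```text
time_s: 25.15
ee_pos: [0.5357, -0.207, 0.058]
eef_rot: [3.141, -0.0, 0.0]
force: [-2.0, -0.0, 1.7]
grip_width: 0.0196
```

The floor contact came at the predicted height (TCP 0.058, force turning up). Release and retreat.

```bash
python3 -m inch '[0,0,0,0,0,0,0.3, 0,0,0,0,0,0,0.45, 0,0,0,0,0,0,0.45, 0,0,0,0,0,0,0.45, 0,0,0,0,0,0,0.45, 0,0,-1,0,0,0,0.45, 0,0,-2,0,0,0,0.45, 0,0,-2,0,0,0,0.45, 0,0,-2,0,0,0,0.45, 0,0,-2,0,0,0,0.45, 0,0,-2,0,0,0,0.45, 0,2,-2,0,0,0,0.45, 0,2,-1,0,0,0,0.45, 0,2,0,0,0,0,0.45, 0,0,0,0,0,0,0.45, 0,0,0,0,0,0,0.45, 0,0,0,0,0,0,0.45]'
python3 - <<'E'
from h import *
from scipy.optimize import least_squares
T=cam2world("wrist"); a,d=ctrl.camera("wrist"); P=cloud("wrist",d,T); q=P[d>0]
r=q[(np.hypot(q[:,0]-.527,q[:,1]+.164)<.1)&(q[:,2]>.036)&(q[:,2]<.045)]; c,w,an=cv2.minAreaRect((r[:,:2]*1000).astype(np.float32))
print("rack",np.round(c,1),np.round(w,1),an)
s=q[(np.hypot(q[:,0]-.5368,q[:,1]+.2078)<.02)&(q[:,2]>.05)&(q[:,2]<.15)]
t=s[s[:,2]>.106]; print("top",len(t),np.median(t[:,2]) if len(t) else s[:,2].max(),(t.min(0)+t.max(0))/2 if len(t) else 0)
b=s[s[:,2]<.105]
f=lambda p:np.hypot(b[:,0]-p[0]-p[1]*(b[:,2]-.06),b[:,1]-p[2]-p[3]*(b[:,2]-.06))-.01
p=least_squares(f,[.5368,0,-.2078,0],loss="soft_l1",f_scale=.001).x; print(len(b),p.round(4))
v=ctrl.camera("scene")[0]; v2=ctrl.camera("side")[0]
cv2.imwrite("pics/e1.png",np.hstack([cv2.resize(x[...,::-1],(400,400),interpolation=2) for x in(v[150:270,130:250],v2[190:310,230:350])]))
E
```

```text
time_s: 27.28
ee_pos: [0.5357, -0.2663, 0.1975]
eef_rot: [-3.141, 0.0, 0.001]
force: [-0.1, 0.3, -0.6]
grip_width: 0.0423
rack [ 527.3 -163.8] [ 70.2 150.3] 12.122114181518555
top 342 0.10993404197220713 [ 0.53630537 -0.20797476  0.10924495]
20 [ 5.367e-01  3.400e-03 -2.084e-01 -2.000e-04]
```

View pics/e1.png

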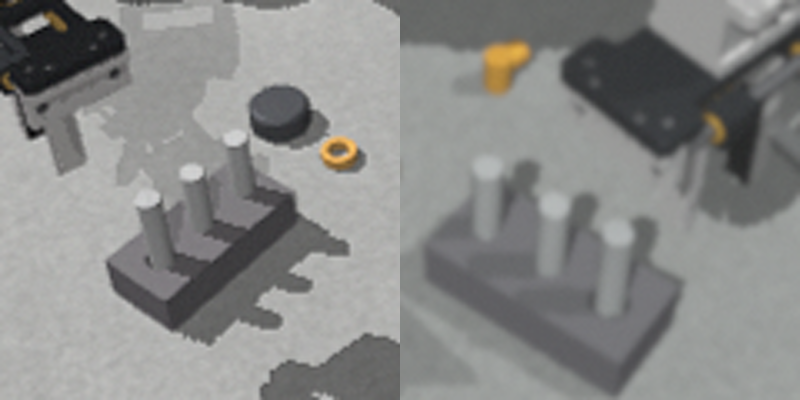

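The stub stands upright in the free hole (scene crop (150,230), side crop (615,270)). Its top is at 0.110 m, which means the foot is on the floor, and it is about 0.6 mm off the hole's axis. The gripper is clear, so I'm handing in.

```bash
python3 -c "
from station import ctrl
print(ctrl.hand_in())"
```

```text
the job is handed in; nothing more can be done
None
```

The stub came out of the fitting and now stands fully home in the rack's free hole, released. I handed the job in at about 27 s; it reports no verdict.

- **Pulling it out:** I felt the release ring at about 104.5 mm above the bench. I pressed it down about 6.5 mm, which took about 10.5 N, gripped the stub and drew it straight up.
- **Placing it:** I lowered it until its foot touched the hole's floor, with an upward force of under 2 N, then let go.
- **Last checks:** The top of the stub is 109.9 mm above the bench, against 110 mm expected with the foot on the floor. Its axis is about 0.6 mm from the hole's axis (6 mm allowed), upright, and the gripper is clear.
- **Bystanders:** The ones in the last pictures looked unmoved. I did not measure them all.
- **What disagreed:**
  - Early in the pull the stub rubbed in the fitting, with up to about 6 N sideways and 5 N downward. I paused, shifted the tool about 1 mm and it cleared.
  - The networks' hole positions from the scene and side cameras differed by up to 18 mm. I used the wrist depth fit of the rack instead, and the measured hole floor agreed with it to 0.4 mm.

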